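# Open the combination lock on the sample case and hold it up

## Task

The low wooden sample case on the bench is locked by a dial padlock that lies flat on its lid with one leg of its shackle through the hasp's staple. Turn the dial from click to click until its nose points at the index line beside the shackle, pull the shackle fully open, then take the lock off the staple by its shackle and finish still holding it up by the open shackle, still, with the middle of the lock body at least 10 cm above the lid. Leave the other things on and around the case where they are.

Things in the scene. Friction and masses are not known exactly. Their poses are not given: they have to be found in the camera images.
- case: low wooden case, fixed to the bench, 180 (x) x 200 (y) x 55 mm high with a flat lid; its height does not change. Origin: centre of its underside, on the bench; x, y level, z up. The steel staple is an arch of 5 mm wire fixed on the lid, standing 27.5 mm above the lid, centred at x = -14, y = 0 mm in this frame and 23 mm wide along y; the lock's short shackle leg passes through it along x with about 2 mm play. A hasp strap 2 mm thick lies flat on the lid round it
- lock_center (a point): centre of the padlock's steel body, 52 (x) x 64 (y) x 28 mm (z), loose, whole lock about 0.3 kg, lying flat on the lid (this point 14 mm above the lid). z is up out of the dial face; -x points out of the body towards the shackle's bow. The staple stands about 5 mm before the body's shackle face, so it stops the body when the shackle is pulled
- index_mark (a point): short white index line on the lock's top face, between dial and shackle: 23 mm to -x of the lock's centre
- dial_grip (a point): grip point of the dial, on its axis over the lock's centre, 30 mm above it. The dial is a steel disc of 41 mm diameter, its top 6 mm above the lock's top face, carrying an upright black bar to grip: 10 mm thick (its y), 36 mm long (its x), 20 mm tall (from 6 to 26 mm above the lock's top face; this point is 16 mm above that face). The bar's pointed end with the white line on top is the nose and lies to this frame's -x; the other end is square
- dial_nose (a point): pointed end of the dial's bar, 19.5 mm from the dial's axis
- dial (a joint): dial angle, rad, counter-clockwise from above positive; at 0 (or any whole turn) the nose points at the index line. It turns endlessly either way in ten clicks of 36 degrees and settles by itself in the nearest click; about 0.05 N m carries it over a click. Only with the nose within about 10 degrees of the index line is the shackle free
- shackle_grip (a point): point midway between the two straight shackle legs, 53 mm to -x of the lock's centre while closed (15 mm inside the outer end of the bow's bar centre), 16 mm above the lid. The shackle is a level U of 8 mm round steel: legs 40 mm apart (48 mm over the outsides), straight from the body out to 56 mm from the lock's centre, the bow's outermost edge at 72 mm. It can be taken from above across the outsides of both legs or across the bow
- shackle (a joint): how far the shackle is pulled out along the lock's -x, m: 0 locked shut, 0.026 fully open. About 4 N of friction; it stays where it is left. From about 0.020 the short leg's end stands clear of the staple, and with the body drawn up against the staple the lock then lifts straight up
- tall_cork_mid (a point): cork stopper, 41 mm across, 26 mm high, standing on the case lid; leave it alone. Point at its centre
- flat_cork_mid (a point): flat cork disc, 46 mm across, 20 mm high, standing on the case lid; leave it alone. Point at its centre
- scriber: wooden-handled scriber, 105 mm long, on the bench left of the case; leave it alone. Origin under its centre
- silver_strip: flat silver strip, 125 x 34 x 5 mm, on the bench left of the case; leave it alone. Origin under its centre
Things that resemble listed ones, but are neither listed nor needed, are in the scene too. Of the things that look like the part that bears lock_center, the larger one is meant.

How it is judged:
By the outcome, as a careful person would: the job done as asked, in the order asked, and still so for the second after the job is handed in, while the arm keeps its last pose, push and grip.
It also fails if it takes over 72 s, if anything falls off the work surface, if the arm or the gripper's body presses on something with over 40 N, if the wrist force passes 120 N, or if a joint passes its speed limit or range.

## Robot

A 7-joint arm with a two-finger parallel gripper is mounted at the origin on a cart in front of the work surface, level with it; the furniture and walls round the work are solid. World frame = base frame: x ahead of the robot, y to its left, z up, the work surface at z = 0. Lengths are in m, angles in rad, forces in N, time in s.
With the tool pointing down it reaches from about 0.35 to 0.9 m from the base axis. Payload 8.1 kg.
Tool frame: the origin (TCP) lies midway between the tips of the shut fingers; the grasp point (between the pads) lies 19 mm behind it; x points along the fingers, z is the direction in which the jaws open and shut, and the axes are right-handed (so a half turn about x gives the same grasp; the last joint's range is limited). The gripper opens to 92 mm and grips with 3 to 60 N. Pads are 19 mm wide; open, the fingers measure 130 mm over their backs; the gripper's body (75 mm by 190 mm) begins 47 mm behind the grasp point.
Start: joints at [-0.103, 0.434, 0.025, 1.573, -0.012, 1.134, -0.075], TCP at [0.625, -0, 0.227] pointing down, gripper open.
Joint ranges: [-2.62, 2.62], [-0.44, 2.09], [-1.27, 1.32], [0.08, 2.57], [-1.32, 4.46], [0.12, 2], [-2.74, 2.74]. Speed limits (rad/s): [2.22, 2.22, 3.01, 3.01, 3.14, 3.14, 3.14].

## Interface

Orientations are given as a rotation vector (axis times angle).
In Python, from cell import arm gives the robot as it stands. The module is installed in compiled form; this text tells all that it offers.
- The arm moves only by the tool move_arm, never from a script. Its argument "steps" is text: rows parted by semicolons, each of 5 numbers parted by spaces: the shift along the tool's x, y, z in m, then the turn about the tool's x in rad, then the closure in counts, from 0 (fully open) to 255 (shut). A call has 1 to 10 rows; each row is the pose to reach, as a shift and turn from the pose commanded when the call began, along the tool's axes at that moment; what a row does not reach only later rows make up. A row lasts 1/12 s, in which the tool goes at most 41.7 mm and 7.16 degrees, less where a joint would pass 70% of its speed; a pose out of reach is approached as far as the arm can. A call with a gripper value outside its range is refused whole. The fingers move at their own pace and stop on an object; "squeeze" is the grip in N (left out, the last holds). Time passes only in rows, so rows that repeat a pose let the fingers close. It gives the time, the measured TCP pose, the force and the opening at its end, in the units of the state.
- arm.observe(): the state, without advancing time (a new reading comes with each control period).
- arm.get_image(name): name is "scene" or "top" or "wrist"; returns a dict with "img" (400x640x3 uint8, blue, green, red), "z_map" (400x640 float32, m along the optical axis (not along the pixel's ray), 0 where there is no reading), "vfov" (degrees; the focal length in pixels is half the picture's height over the tangent of half this angle, whatever the lens; pixels are square), "cx", "cy" (the principal point, pixels), "k1" (the pictures are not rectified: a ray, as slopes to the right and down, at radius r is drawn at 1 + k1 r^2 times it, then the intrinsics apply), "extrinsics" (4x4, takes a point from camera to world coordinates). Camera axes: x right, y up, looking along -z (the intrinsics and any distortion apply to the point x, -y, -z); pixel columns grow to the right and rows downward; lengths in m; the calibration is good to about 2 mm. A picture is of the moment at which its call begins.
- arm.sign_off(): hands the job in, once; it reports no verdict.
The state is a dict: "clock": time; "joints": joint angles; "dq": joint speeds; "joint_efforts": joint torques, N m; "position": TCP position; "ee_rot": TCP orientation; "force": force on the tool from outside, world axes, zero at the start; "ft_torque": the same for the moment, N m; "width": opening from 0.0 (shut) to 1.0 (fully open).
Only numpy, scipy, OpenCV 4.12 (cv2) and the standard library are available. Lean on these libraries where they do the work, as an engineer would, in place of code of your own. Each camera call takes 0.05 s, during which the arm holds its last target.

## Working session

There is one attempt and no reset: what is moved stays moved. The work goes in short steps, Python scripts to look and compute and a tool call to move; the robot and the scene stay as the last step left them, time stands still between calls to the robot, and variables do not carry over. Pictures are saved under pics/ and viewed, and the job is handed in when it is done.

Besides the shell and the picture viewer there is one more tool, called as name(argument=value, ...), one argument or row to a line, values as JSON. move_arm: Moves the arm, as the interface text tells. Its arguments: {"type":"object","properties":{"steps":{"type":"string"},"squeeze":{"type":"number"}},"required":["steps"]}

```bash
mkdir -p pics
cat > h.py <<'E'
import numpy as np, cv2
from cell import arm
from scipy.spatial.transform import Rotation as R
def cap(n):
    d=arm.get_image(n); np.savez('%s.npz'%n,**d); return d
def load(n): return dict(np.load('%s.npz'%n))
def K(d):
    f=200/np.tan(np.radians(float(d['vfov']))/2); return f,float(d['cx']),float(d['cy']),float(d['k1'])
def ray(d,u,v):
    f,cx,cy,k=K(d); m=np.array([[f,0,cx],[0,f,cy],[0,0,1]])
    p=cv2.undistortPoints(np.array([[[u,v]]],float),m,np.array([k,0,0,0.]))[0,0]
    E=d['extrinsics']; return E[:3,3],E[:3,:3]@np.array([p[0],-p[1],-1])
def onplane(d,u,v,z):
    o,r=ray(d,u,v); return o+r*(z-o[2])/r[2]
def depthpt(d,u,v):
    o,r=ray(d,u,v); return o+r*float(d['z_map'][int(v),int(u)])
def proj(d,P):
    f,cx,cy,k=K(d);E=d['extrinsics'];p=E[:3,:3].T@(np.array(P)-E[:3,3]);x,y=p[0]/-p[2],-p[1]/-p[2]
    s=1+k*(x*x+y*y);return f*x*s+cx,f*y*s+cy
def crop(d,u0,v0,u1,v1,s,name):
    c=cv2.resize(d['img'][v0:v1,u0:u1],None,fx=s,fy=s,interpolation=cv2.INTER_CUBIC);cv2.imwrite('pics/'+name,c)
E
python3 - <<'E'
from h import *
for n in ['scene','top','wrist']:
    d=cap(n); cv2.imwrite('pics/%s0.png'%n,d['img']); print(n,K(d),d['extrinsics'].round(3).tolist())
print(arm.observe())
E
```

```text
scene (np.float64(417.8292294298988), 323.18344873388094, 205.4904267304982, 0.03051812048096522) [[-0.904, 0.381, -0.194, 0.289], [-0.427, -0.794, 0.433, 0.479], [0.011, 0.474, 0.88, 0.845], [0.0, 0.0, 0.0, 1.0]]
top (np.float64(384.66037973492564), 322.42850926046054, 197.66689964113195, 0.004319853476405736) [[0.019, 0.999, -0.04, 0.416], [-1.0, 0.019, 0.001, 0.105], [0.002, 0.04, 0.999, 0.952], [0.0, 0.0, 0.0, 1.0]]
wrist (np.float64(348.94311235141083), 314.39554289750606, 201.77589148822307, -0.0010926465290765942) [[1.0, 0.001, 0.002, 0.625], [-0.002, 0.964, 0.267, 0.072], [-0.002, -0.267, 0.964, 0.385], [0.0, 0.0, 0.0, 1.0]]
{'clock': 0.15, 'joints': array([-0.1026026 ,  0.43504636,  0.02497663,  1.57386765, -0.01160036,
        1.13399672, -0.07507838]), 'dq': array([-3.64471822e-04, -2.75854145e-03, -2.18972601e-05, -2.64283579e-03,
        1.71626623e-04,  6.27342901e-04, -4.06988510e-04]), 'joint_efforts': array([ 9.13879558e-04, -6.68263149e+01,  9.85680185e-01, -3.14695251e+01,
       -6.03506877e-02,  3.94195947e-02,  8.07748006e-05]), 'position': array([ 6.24621969e-01, -4.59864042e-05,  2.26143485e-01]), 'ee_rot': array([-4.82488854e-05,  1.57196443e+00, -1.21518265e-04]), 'force': array([ 0.86438874,  0.50335093, -0.47247321]), 'ft_torque': array([-0.04023463,  0.01113884, -0.01060059]), 'width': 1.0018189912342053}
```

View pics/scene0.png

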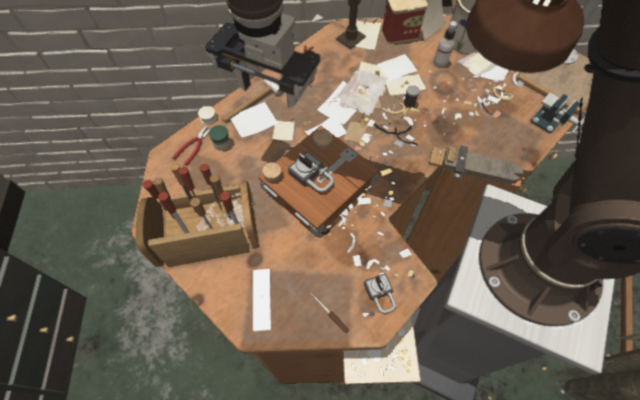

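View pics/top0.png

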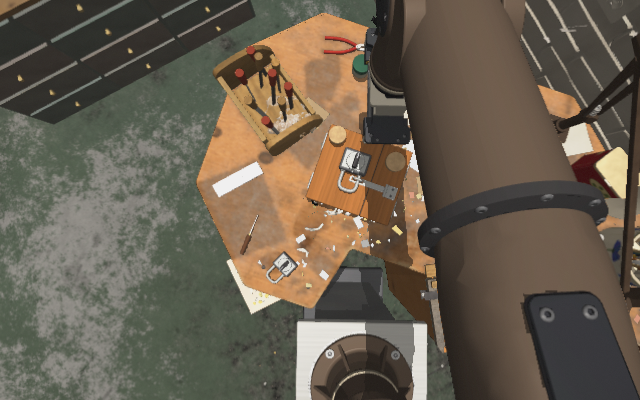

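View pics/wrist0.png

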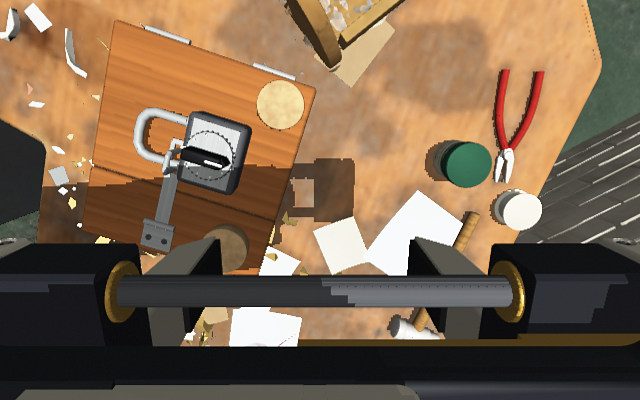

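The wrist picture shows the case with the locked padlock (dial about 205,155, bow about 150,135), the tall cork (280,105) and the flat cork (227,245). There are two candidate padlocks: one on the lid (scene 312,172; top 352,163) and one lying on the bench (scene 380,290; top 283,265). The one on the lid fits: it is through the staple and is larger. I'll enlarge to confirm.

Run:
```python
from h import *
d=load('wrist'); crop(d,80,10,330,270,3,'w1.png')
a=load('scene');crop(a,240,110,400,330,2.7,'s1.png')
cv2.imwrite('pics/both.png',cv2.hconcat([cv2.resize(a['img'][130:230,250:400],(400,267),interpolation=2),cv2.resize(a['img'][240:340,300:450],(400,267),interpolation=2)]))
for u,v in [(150,40),(110,120),(280,105),(227,250),(245,135),(200,125),(205,158),(155,115)]: print(u,v,depthpt(d,u,v).round(4))
```

```text
150 40 [0.4823 0.1267 0.0561]
110 120 [0.4364 0.0592 0.0553]
280 105 [0.5961 0.0721 0.0836]
227 250 [ 0.5412 -0.0609  0.0766]
245 135 [0.5656 0.0476 0.0834]
200 125 [0.5283 0.056  0.0841]
205 158 [0.5381 0.0318 0.1093]
155 115 [0.4873 0.064  0.075 ]
```

View pics/w1.png

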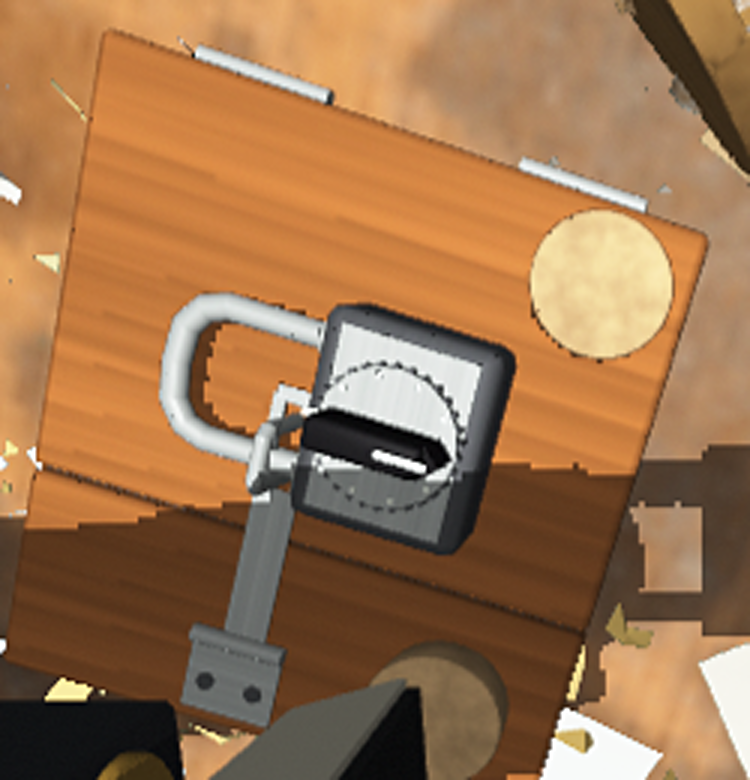

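View pics/both.png

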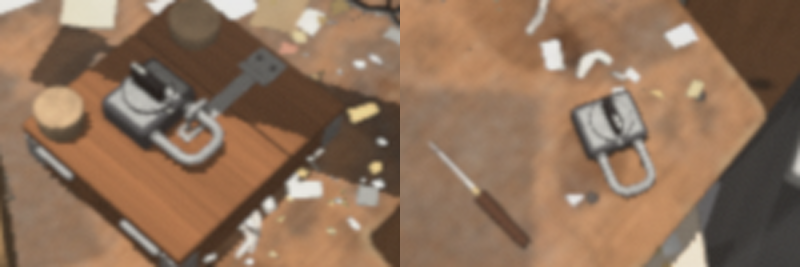

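The lid lock is confirmed: it is larger, and its short leg passes through the staple. Its nose is at crop (455,462), pointing away from the shackle. Now I'll measure.

```bash
cat >> h.py <<'E'
def cloud(d,u0,v0,u1,v1):
    f,cx,cy,k=K(d); m=np.array([[f,0,cx],[0,f,cy],[0,0,1]])
    U,V=np.meshgrid(np.arange(u0,u1),np.arange(v0,v1)); uv=np.stack([U.ravel(),V.ravel()],1).astype(float)
    p=cv2.undistortPoints(uv[:,None],m,np.array([k,0,0,0.]))[:,0]; z=d['z_map'][v0:v1,u0:u1].ravel()
    c=np.stack([p[:,0],-p[:,1],-np.ones(len(p))],1)*z[:,None]; E=d['extrinsics']
    return c@E[:3,:3].T+E[:3,3],uv
E
python3 - <<'E'
from h import *
d=load('wrist'); P,uv=cloud(d,95,15,320,245)
z=P[:,2]
near=(abs(P[:,0]-.54)<.06)&(abs(P[:,1]-.045)<.055)
def rect(m,n):
    # biggest comp
    img=np.zeros((400,640),np.uint8); q=uv[m].astype(int); img[q[:,1],q[:,0]]=1
    nn,l,s,c=cv2.connectedComponentsWithStats(img); b=1+np.argmax(s[1:,4]); k=m.copy(); k[m]=l[q[:,1],q[:,0]]==b
    r=cv2.minAreaRect((P[k,:2]*1000).astype(np.float32)); print(n,k.sum(),r,P[k,2].mean(), P[k].mean(0).round(4)); return k
rect(near&(z>.08)&(z<.12),'body')
k=rect(near&(z>.1035)&(z<.118),'bar')
print(np.histogram(z[near],bins=np.arange(.05,.12,.003)))
rect((z>.05)&(z<.06),'lid')
for c,n in [((280,105),'tall'),((227,240),'flat')]:
    m=(np.hypot(uv[:,0]-c[0],uv[:,1]-c[1])<35)&(z>.07); rect(m,n)
# shackle
m=(z>.066)&(z<.079)&(P[:,0]<.52)&(P[:,1]>.02); rect(m,'shackle')
E
```

```text
body 4155 ((534.6985473632812, 31.19183349609375), (63.2615966796875, 51.63521957397461), 72.66156768798828) 0.08917772457560415 [0.5373 0.0331 0.0892]
bar 588 ((535.6334838867188, 30.691646575927734), (10.29929256439209, 36.408714294433594), 71.0516357421875) 0.10884427623000313 [0.5355 0.0314 0.1088]
(array([  21, 6341, 2521,   38,   68,   64,   76,  227,  489,  231, 2022,
       1446,  329,  898,   34,   40,   37,   40,   66,  395,  119,    0,
          0]), array([0.05 , 0.053, 0.056, 0.059, 0.062, 0.065, 0.068, 0.071, 0.074,
       0.077, 0.08 , 0.083, 0.086, 0.089, 0.092, 0.095, 0.098, 0.101,
       0.104, 0.107, 0.11 , 0.113, 0.116, 0.119]))
lid 27821 ((507.958251953125, 19.394363403320312), (203.67079162597656, 183.9337158203125), 71.8922119140625) 0.05551882350530545 [0.5028 0.0361 0.0555]
tall 1894 ((596.149658203125, 72.19078063964844), (40.320526123046875, 41.8065299987793), 45.43685531616211) 0.08292640873024351 [0.5962 0.0727 0.0829]
flat 666 ((583.5755615234375, 1.3126907348632812), (161.73147583007812, 35.935211181640625), 50.23271942138672) 0.11747527127447537 [ 0.5504 -0.0315  0.1175]
shackle 1027 ((488.2588806152344, 45.891136169433594), (47.855499267578125, 44.68355941772461), 72.73521423339844) 0.07461145948351244 [0.4836 0.0512 0.0746]
```

The lock's centre is at (0.535, 0.031), its x axis is at about -17.5°, and the dial is at about 180° (5 clicks). I'll align the jaws across the bar and descend to above it.

move_arm(
  steps="0.01 0.004 -0.01 -0.124 60; 0.02 0.008 -0.02 -0.248 120; 0.03 0.012 -0.03 -0.372 145; 0.04 0.016 -0.04 -0.496 145; 0.05 0.02 -0.05 -0.62 145; 0.06 0.024 -0.06 -0.744 145; 0.07 0.028 -0.07 -0.868 145; 0.08 0.031 -0.08 -0.992 145; 0.085 0.031 -0.0893 -1.116 145; 0.085 0.031 -0.0893 -1.24 145",
  squeeze=20,
)

```text
clock: 0.98
position: [0.5329, 0.0311, 0.1402]
ee_rot: [-0.966, 1.349, 0.969]
force: [-0.2, 0.3, -0.6]
width: 0.435
```

move_arm(
  steps="0 0 0 -0.02 145;0 0 0 -0.02 145; 0 0 0 -0.02 145",
)

```text
clock: 1.23
position: [0.5361, 0.0309, 0.1419]
ee_rot: [-0.974, 1.341, 0.974]
force: [0.8, -0.1, 0.4]
width: 0.43
```

Run:
```python
from h import *
o=arm.observe(); print(o['clock'],o['position'],R.from_rotvec(o['ee_rot']).as_matrix().round(4),o['joints'].round(3))
d=cap('wrist'); cv2.imwrite('pics/w2.png',d['img'])
```

```text
1.2333 [0.53612881 0.03086818 0.14186669] [[ 5.000e-04 -9.508e-01  3.099e-01]
 [ 2.000e-04  3.099e-01  9.508e-01]
 [-1.000e+00 -4.000e-04  3.000e-04]] [ 0.058  0.403 -0.284  1.874  0.143  0.884  0.96 ]
```

View pics/w2.png

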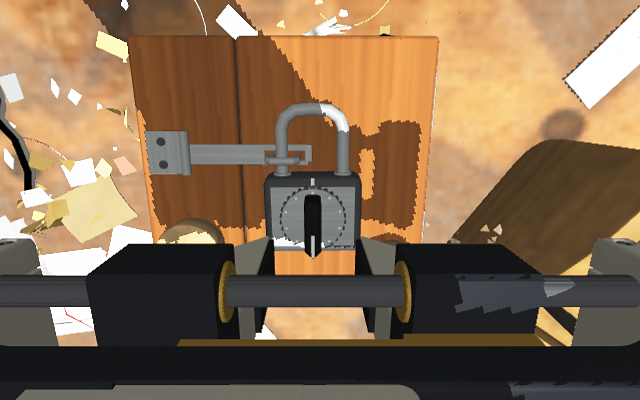

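The jaws are aligned with the bar (columns 305–321, centred at 313). The index line is at (313,182), with the nose opposite it. Descend and grip.

move_arm(
  steps="0.015 0 0 0 145; 0.03 0 0 0 145; 0.042 0 0 0 145; 0.05 0 0 0 145; 0.05 0 0 0 145; 0.05 0 0 0 200; 0.05 0 0 0 255; 0.05 0 0 0 255; 0.05 0 0 0 255; 0.05 0 0 0 255",
  squeeze=25,
)

```text
clock: 2.12
position: [0.536, 0.0309, 0.0923]
ee_rot: [-0.977, 1.34, 0.976]
force: [-0.5, -0.6, -0.3]
width: 0.118
```

Run:
```python
from h import *
o=arm.observe(); print(o['clock'],o['position'],o['ee_rot'],o['width'],o['force'],o['ft_torque'])
d=cap('wrist'); crop(d,150,80,470,300,2.4,'w3.png')
d=cap('scene'); crop(d,240,110,400,230,5,'s3.png')
```

```text
2.1167 [0.53599833 0.0308857  0.09225725] [-0.97743819  1.33983161  0.97640698] 0.11771176775797511 [-0.50181462 -0.57785993 -0.33338405] [-0.14315154 -0.045845    0.0187923 ]
```

View pics/w3.png

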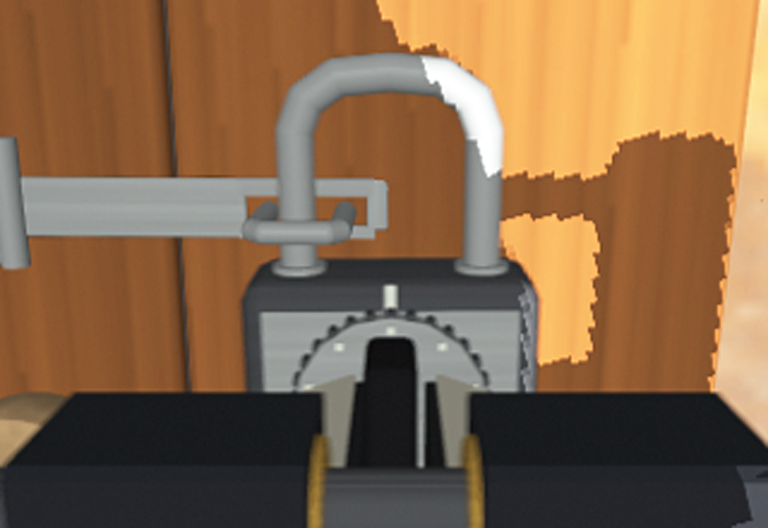

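View pics/s3.png

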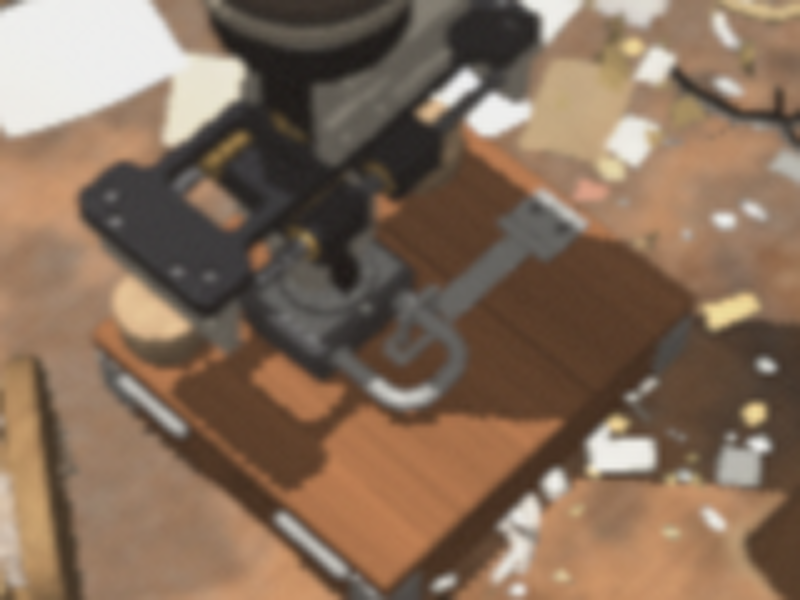

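The bar is held (opening about 10.8 mm). Now I'll turn it clockwise in three calls.

move_arm(
  steps="0 0 0 0.105 255;0 0 0 0.209 255;0 0 0 0.314 255;0 0 0 0.419 255;0 0 0 0.524 255;0 0 0 0.628 255;0 0 0 0.733 255;0 0 0 0.838 255;0 0 0 0.942 255;0 0 0 1.047 255",
)

```text
clock: 3.05
position: [0.5352, 0.0298, 0.0921]
ee_rot: [-0.163, 1.566, 0.162]
force: [-4.5, -3.7, 6.6]
width: 0.107
```

Run:
```python
from h import *
o=arm.observe(); print(o['clock'],o['position'],o['joints'].round(2),o['width'],o['force'],o['ft_torque'])
M=R.from_rotvec(o['ee_rot']).as_matrix(); print(np.degrees(np.arctan2(M[1,2],M[0,2])))
d=cap('scene'); crop(d,240,110,400,230,5,'s4.png')
```

```text
3.05 [0.5351907  0.0297887  0.09214908] [-0.16  0.45  0.    1.94 -0.    0.75  0.05] 0.1065099788984391 [-4.4930583  -3.71179617  6.63150301] [-0.91686512  0.78951768  0.02002157]
11.851613591332537
```

View pics/s4.png

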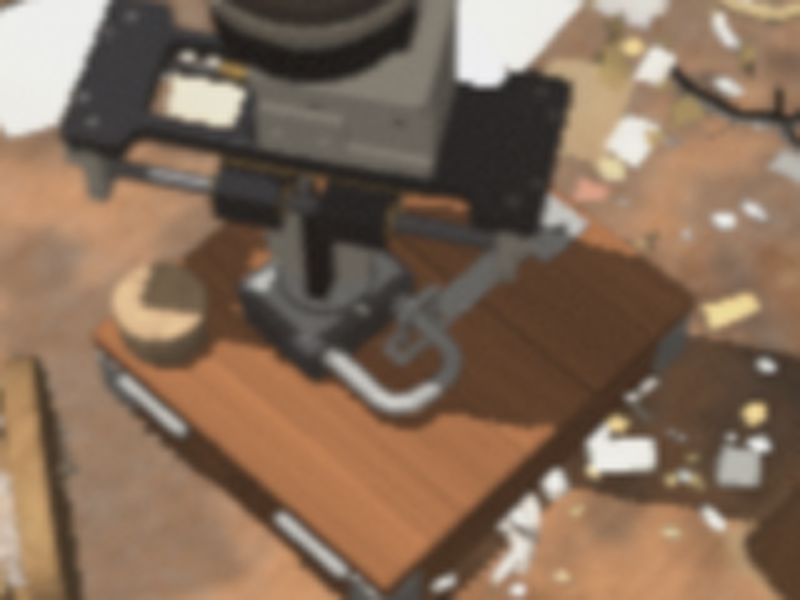

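move_arm(
  steps="0 0 0 0.105 255;0 0 0 0.209 255;0 0 0 0.314 255;0 0 0 0.419 255;0 0 0 0.524 255;0 0 0 0.628 255;0 0 0 0.733 255;0 0 0 0.838 255;0 0 0 0.942 255;0 0 0 1.047 255",
)

```text
clock: 3.93
position: [0.534, 0.0304, 0.0921]
ee_rot: [0.655, 1.472, -0.657]
force: [-8.6, -1.9, 11.8]
width: 0.107
```

move_arm(
  steps="0 0 0 0.105 255;0 0 0 0.209 255;0 0 0 0.314 255;0 0 0 0.419 255;0 0 0 0.524 255;0 0 0 0.628 255;0 0 0 0.733 255;0 0 0 0.838 255;0 0 0 0.942 255;0 0 0 1.047 255",
)

```text
clock: 4.77
position: [0.5337, 0.0318, 0.0921]
ee_rot: [1.437, 1.047, -1.44]
force: [-9.9, 2.0, 15.3]
width: 0.104
```

move_arm(
  steps="0 0 0 0 255;0 0 0 0 255",
)

```text
clock: 4.93
position: [0.5341, 0.0315, 0.0921]
ee_rot: [1.434, 1.049, -1.436]
force: [-8.2, 1.2, 13.8]
width: 0.11
```

Run:
```python
from h import *
o=arm.observe(); print(o['clock'],o['position'],o['joints'].round(2),o['width'],o['force'],o['ft_torque'])
M=R.from_rotvec(o['ee_rot']).as_matrix(); print(np.degrees(np.arctan2(M[1,2],M[0,2])))
d=cap('wrist'); crop(d,80,40,560,400,1.6,'w5.png')
d=cap('scene'); crop(d,240,110,400,230,5,'s5.png')
```

```text
4.9333 [0.53408374 0.03154442 0.09213552] [-0.57  0.49  0.57  1.98 -0.37  0.78 -1.66] 0.11041631921251786 [-8.2073323   1.23855503 13.78302057] [ 0.27477283  2.04971566 -0.10290071]
-107.81033960964137
```

View pics/w5.png

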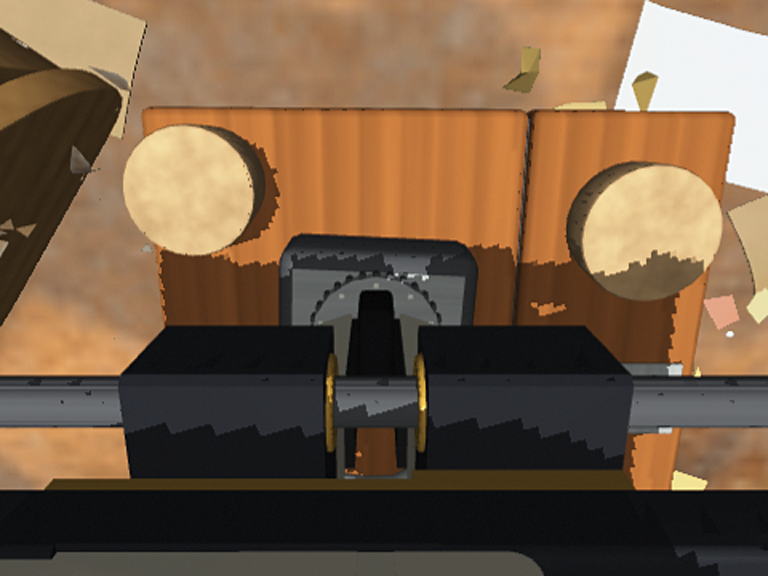

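View pics/s5.png

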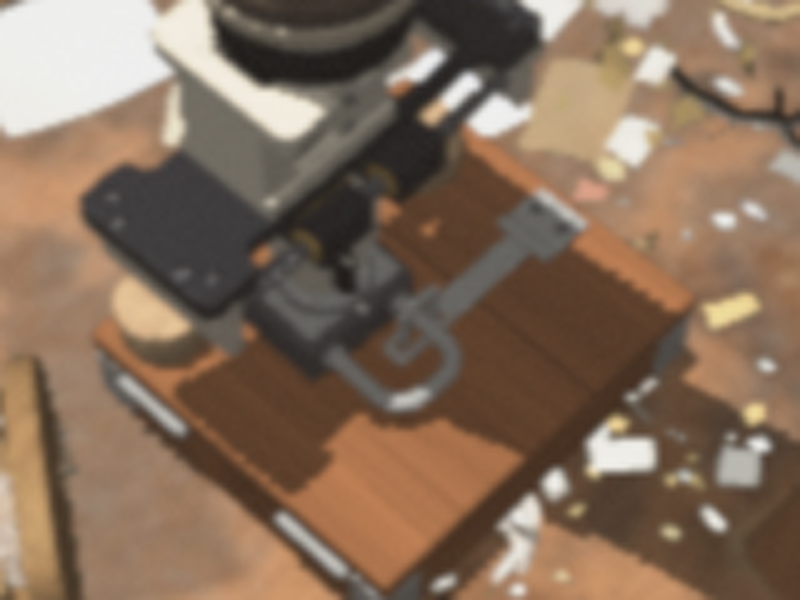

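The dial has turned 180°. The body is a few degrees askew: its far edge in the crop slopes from (290,237) to (475,243). I'll release, rise and look.

move_arm(
  steps="0 0 0 0 180;0 0 0 0 145;0 0 0 0 145;0 0 0 0 145;-0.02 0 0 0 145;-0.045 0 0 0 145;-0.075 0 0 0 145;-0.1 0 0 0 145;-0.1 0 0 0 145;-0.1 0 0 0 145",
)

```text
clock: 5.87
position: [0.5367, 0.0311, 0.1929]
ee_rot: [1.436, 1.045, -1.431]
force: [-0.8, 0.3, -0.7]
width: 0.43
```

Run:
```python
from h import *
o=arm.observe(); print(o['clock'],o['position'],o['width'],o['force'])
d=cap('wrist'); cv2.imwrite('pics/w6.png',d['img'])
d=cap('scene'); crop(d,240,110,400,230,5,'s6.png')
```

```text
5.8667 [0.53674036 0.03112258 0.19294114] 0.4301061003884438 [-0.79573567  0.27934059 -0.72136876]
```

View pics/w6.png

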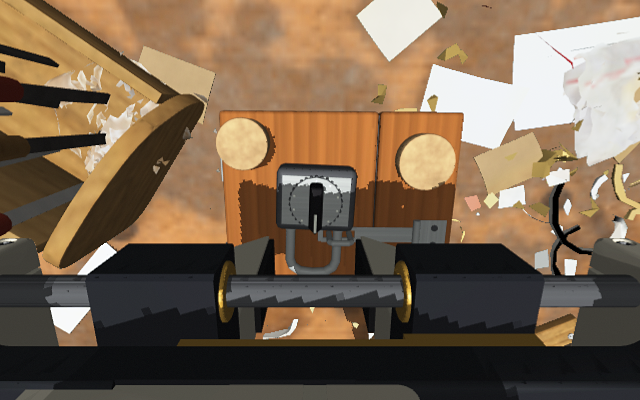

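View pics/s6.png

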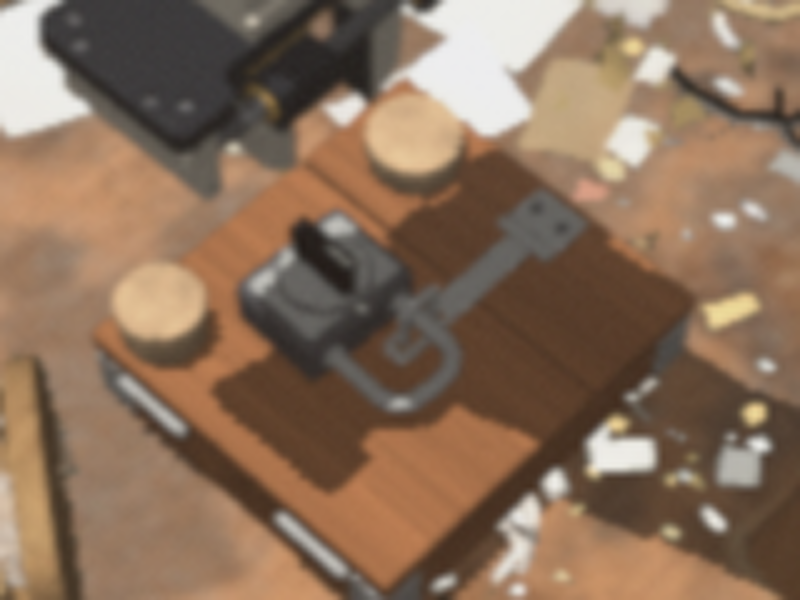

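The nose now points toward the shackle (wrist 317,230). I'll measure the bar and body angles.

```bash
cat >> h.py <<'E'
def rect(P,uv,m,n):
    img=np.zeros((400,640),np.uint8); q=uv[m].astype(int); img[q[:,1],q[:,0]]=1
    nn,l,s,c=cv2.connectedComponentsWithStats(img); b=1+np.argmax(s[1:,4]); k=m.copy(); k[m]=l[q[:,1],q[:,0]]==b
    r=cv2.minAreaRect((P[k,:2]*1000).astype(np.float32)); print(n,k.sum(),r,P[k,2].mean()); return k
E
python3 - <<'E'
from h import *
d=load('wrist'); crop(d,220,130,420,290,4,'w6c.png')
P,uv=cloud(d,225,115,440,275); z=P[:,2]
near=(abs(P[:,0]-.535)<.045)&(abs(P[:,1]-.031)<.05)
rect(P,uv,near&(z>.08)&(z<.12),'body')
rect(P,uv,near&(z>.1035)&(z<.118),'bar')
rect(P,uv,near&(z>.081)&(z<.092),'top')
m=(z>.066)&(z<.079)&(P[:,0]<.512)&(P[:,1]>.03); k=rect(P,uv,m,'shackle')
print(onplane(d,317,231,.109),onplane(d,316,188,.109))
for c,n in [((242,143),'tall'),((427,161),'flat')]:
    m=(np.hypot(uv[:,0]-c[0],uv[:,1]-c[1])<40)&(z>.07); rect(P,uv,m,n)
E
```

```text
body 4707 ((536.2879028320312, 31.242938995361328), (63.324554443359375, 51.17695999145508), 69.79940795898438) 0.08884530810173605
bar 618 ((535.156494140625, 31.626996994018555), (10.006404876708984, 36.511444091796875), 69.98284149169922) 0.1091588068038882
top 3941 ((536.3634033203125, 31.177520751953125), (62.42750549316406, 50.16664505004883), 69.454833984375) 0.0857970177212607
shackle 774 ((489.29925537109375, 50.01411437988281), (45.954368591308594, 38.55696487426758), 73.60660552978516) 0.0746256048697969
[0.51988694 0.0351764  0.109     ] [0.55113905 0.02592672 0.109     ]
tall 1963 ((592.0892333984375, 49.96397018432617), (75.8709945678711, 40.3262939453125), 79.7299575805664) 0.0830622103397739
flat 2013 ((557.5231323242188, -27.521652221679688), (111.23745727539062, 45.30998992919922), 59.66658401489258) 0.07617563555228889
```

View pics/w6c.png

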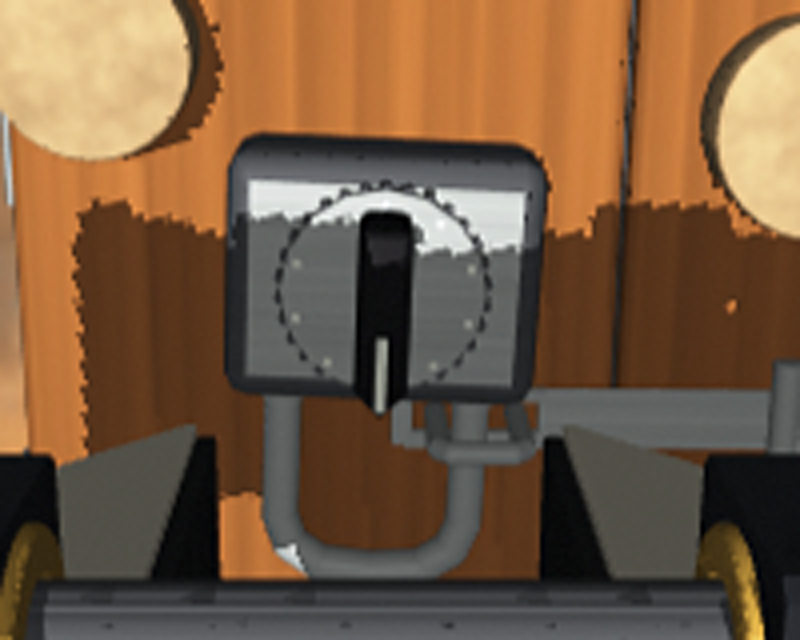

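The bar is at -20.0° and the body at -20.2°, so the dial is on its index. Next, the shackle legs: grip 52 mm out along the lock's -x, jaws turned +0.042.

move_arm(
  steps="0 -0.025 -0.001 0.042 100;0 -0.0523 -0.0025 0.042 55;0 -0.0523 -0.0025 0.042 55;0.03 -0.0523 -0.0025 0.042 55;0.06 -0.0523 -0.0025 0.042 55;0.08 -0.0523 -0.0025 0.042 55;0.08 -0.0523 -0.0025 0.042 55;0.08 -0.0523 -0.0025 0.042 55",
)

```text
clock: 6.63
position: [0.4856, 0.0488, 0.1107]
ee_rot: [1.461, 1.022, -1.468]
force: [0.0, -0.5, 0.6]
width: 0.786
```

Run:
```python
from h import *
o=arm.observe(); print(o['clock'],o['position'],o['width'],o['force'])
d=cap('wrist'); cv2.imwrite('pics/w7.png',d['img'])
d=cap('scene'); crop(d,240,110,400,230,5,'s7.png')
# legs in scene by depth
P,uv=cloud(d,240,110,400,230); z=P[:,2]
c=np.array([.5358,.0314]); ex=np.array([np.cos(np.radians(-20.2)),np.sin(np.radians(-20.2))]); ey=np.array([-ex[1],ex[0]])
q=(P[:,:2]-c)@np.stack([ex,ey],1); m=(z>.068)&(z<.08)&(q[:,0]<-42)
m=(z>.068)&(z<.08)&(q[:,0]<-.042)&(q[:,0]>-.09)&(abs(q[:,1])<.035)
print(m.sum(),q[m].min(0),q[m].max(0)); print((o['position'][:2]-c)@np.stack([ex,ey],1))
```

```text
6.6333 [0.48564943 0.04875069 0.11069045] 0.7864419705067269 [ 0.03764548 -0.49000998  0.60246377]
125 [-0.07131964 -0.02411114] [-0.04257972  0.02296937]
[-0.05305712 -0.0010334 ]
```

View pics/s7.png

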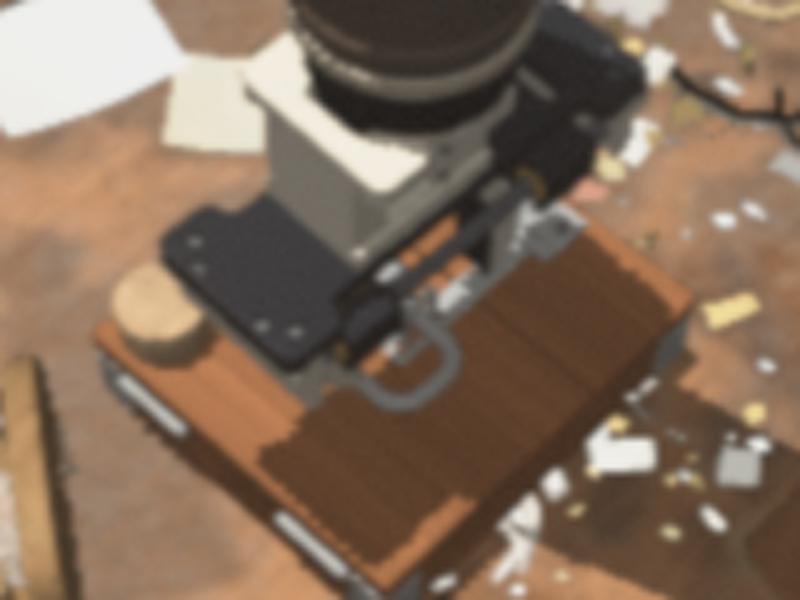

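The legs measure ±23.5 mm and the bow edge 71 mm, which agrees, and the jaws sit at -53 mm, centred. Descend and grip.

move_arm(
  steps="0.02 0 0 0 55;0.04 0 0 0 55;0.051 0 0 0 55;0.051 0 0 0 55;0.051 0 0 0 100;0.051 0 0 0 125;0.051 0 0 0 160;0.051 0 0 0 180;0.051 0 0 0 180;0.051 0 0 0 180",
  squeeze=50,
)

```text
clock: 7.57
position: [0.4871, 0.0494, 0.0613]
ee_rot: [1.465, 1.021, -1.463]
force: [-1.1, -0.0, 3.0]
width: 0.508
```

Run:
```python
from h import *
o=arm.observe(); print(o['clock'],o['position'],o['width']*92,o['force'],o['ft_torque'])
d=cap('scene'); crop(d,240,110,400,230,5,'s8.png')
```

```text
7.5667 [0.48707675 0.04942472 0.06128072] 46.74666674634171 [-1.07105443 -0.00881992  3.03350119] [0.055153   0.23723539 0.02624542]
```

View pics/s8.png

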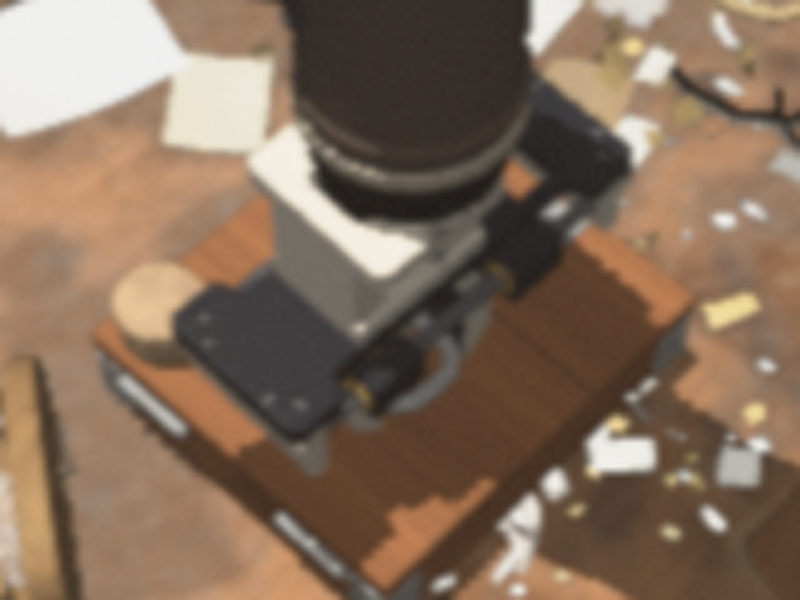

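The shackle is held at about 47 mm. Pull it gently.

move_arm(
  steps="0 -0.003 0 0 180;0 -0.006 0 0 180;0 -0.009 0 0 180;0 -0.012 0 0 180;0 -0.015 0 0 180;0 -0.017 0 0 180;0 -0.019 0 0 180;0 -0.02 0 0 180;0 -0.02 0 0 180",
)

```text
clock: 8.37
position: [0.4676, 0.0565, 0.0607]
ee_rot: [1.464, 1.022, -1.464]
force: [2.5, 0.8, 3.7]
width: 0.503
```

```bash
cat > lk.py <<'E'
from h import *
import sys
o=arm.observe(); print(o['clock'],o['position'],o['width']*92,o['force'],o['ft_torque'])
n=sys.argv[1]
d=cap('wrist'); cv2.imwrite('pics/w%s.png'%n,d['img'])
d=cap('scene'); crop(d,240,110,400,230,5,'s%s.png'%n)
d=cap('top'); crop(d,290,110,420,230,5,'t%s.png'%n)
E
python3 lk.py 9
```

```text
8.3667 [0.46761794 0.0565408  0.06073804] 46.31167444325191 [2.53368859 0.75469758 3.71582873] [ 0.06367097 -0.51028201  0.1230565 ]
```

View pics/w9.png

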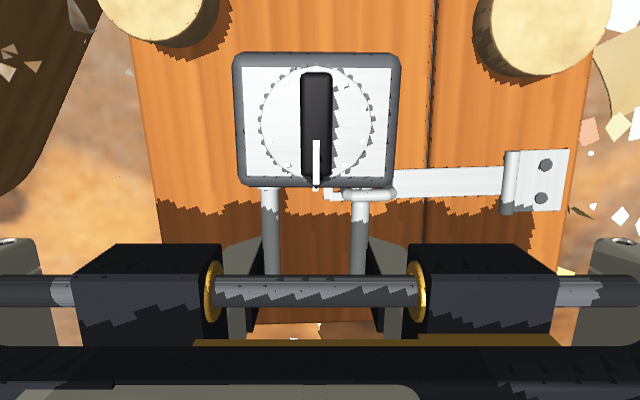

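View pics/t9.png

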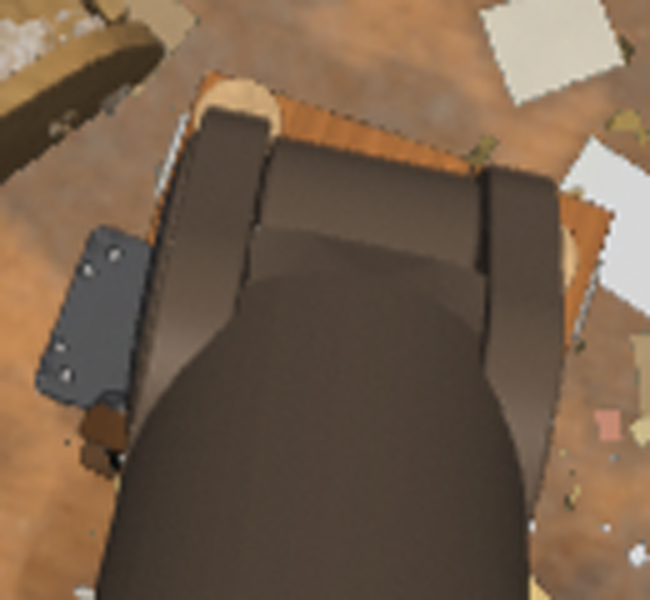

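The legs are coming out of the body, and the body is up against the staple (370,190). Continue to the stop.

move_arm(
  steps="0 -0.002 0 0 180;0 -0.004 0 0 180;0 -0.005 0 0 180;0 -0.006 0 0 180;0 -0.007 0 0 180;0 -0.008 0 0 180;0 -0.008 0 0 180",
)

```text
clock: 9.1
position: [0.4602, 0.0592, 0.0607]
ee_rot: [1.464, 1.022, -1.464]
force: [4.3, 1.0, 1.7]
width: 0.505
```

move_arm(
  steps="0 -0.0010 0 0 180;0 -0.002 0 0 180;0 -0.003 0 0 180;0 -0.003 0 0 180",
)

```text
clock: 9.43
position: [0.4574, 0.0602, 0.0607]
ee_rot: [1.464, 1.022, -1.464]
force: [3.9, 1.3, 2.1]
width: 0.504
```

```bash
python3 lk.py 10
python3 - <<'E'
from h import *
d=load('wrist'); P,uv=cloud(d,200,20,450,280); z=P[:,2]
near=(P[:,0]>.49)&(P[:,0]<.575)&(abs(P[:,1]-.035)<.05)
rect(P,uv,near&(z>.08)&(z<.12),'body'); rect(P,uv,near&(z>.1035)&(z<.118),'bar')
E
```

```text
9.4333 [0.45735789 0.06017778 0.06069782] 46.39211034040719 [3.9214852  1.3379934  2.11420742] [ 0.44039749 -0.7180991   0.15422026]
body 23049 ((528.85546875, 33.674224853515625), (63.54167556762695, 51.264434814453125), 69.79727935791016) 0.08994328965075613
bar 3793 ((527.4347534179688, 34.2764778137207), (10.042556762695312, 36.064918518066406), 69.77407836914062) 0.10963252658877604
```

View pics/w10.png

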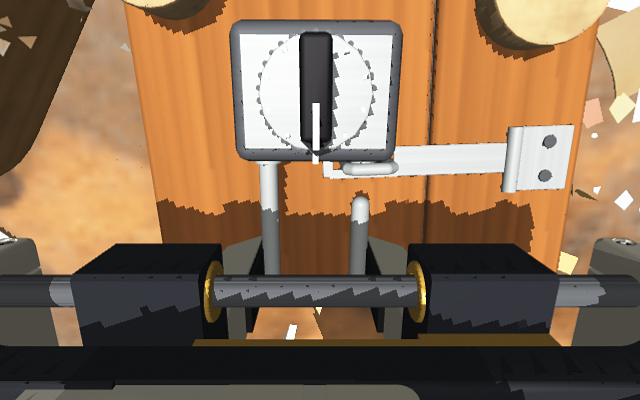

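The short leg's end (358,200) is clear of the staple, and the shackle is about 23.5 mm out. I'll finish to the hard stop.

move_arm(
  steps="0 -0.001 0 0 180;0 -0.002 0 0 180;0 -0.0025 0 0 180;0 -0.003 0 0 180;0 -0.003 0 0 180",
)

```text
clock: 10.0
position: [0.4557, 0.0608, 0.061]
ee_rot: [1.465, 1.02, -1.462]
force: [5.6, -0.0, 2.2]
width: 0.505
```

move_arm(
  steps="0 -0.0005 0 0 180;0 -0.001 0 0 180;0 -0.0015 0 0 180;0 -0.0015 0 0 180",
)

```text
clock: 10.33
position: [0.4555, 0.0608, 0.0612]
ee_rot: [1.466, 1.018, -1.461]
force: [10.2, -0.6, 0.4]
width: 0.501
```

The stop is reached: the tool stays put while the force climbs. I'll regrip nearer the body to shorten the lever before lifting.

move_arm(
  steps="0 0.0015 0 0 180;0 0.002 0 0 140;0 0.002 0 0 100;0 0.002 0 0 60;0 0.002 0 0 60;0 0.012 0 0 60;0 0.024 0 0 60;0 0.024 0 0 60;0 0.024 0 0 60",
)

```text
clock: 11.08
position: [0.4768, 0.0526, 0.0606]
ee_rot: [1.464, 1.02, -1.464]
force: [0.3, -0.3, 0.4]
width: 0.763
```

```bash
python3 lk.py 11
python3 - <<'E'
from h import *
d=load('wrist'); P,uv=cloud(d,180,0,450,280); z=P[:,2]
near=(P[:,0]>.49)&(P[:,0]<.575)&(abs(P[:,1]-.035)<.05)
rect(P,uv,near&(z>.08)&(z<.12),'body'); rect(P,uv,near&(z>.1035)&(z<.118),'bar')
E
```

```text
11.0833 [0.47680144 0.05262371 0.06064937] 70.22706351124394 [ 0.2684046  -0.29997613  0.42474779] [0.06165984 0.11090211 0.04615824]
body 20219 ((529.5072021484375, 33.74246597290039), (63.152828216552734, 50.73785400390625), 69.6554183959961) 0.08954775855641808
bar 3240 ((527.9376831054688, 34.305789947509766), (10.025129318237305, 36.54847717285156), 70.54151916503906) 0.10930426664167493
```

View pics/w11.png

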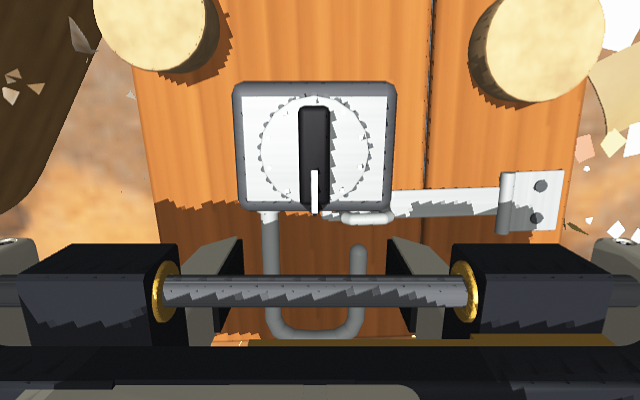

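View pics/s11.png

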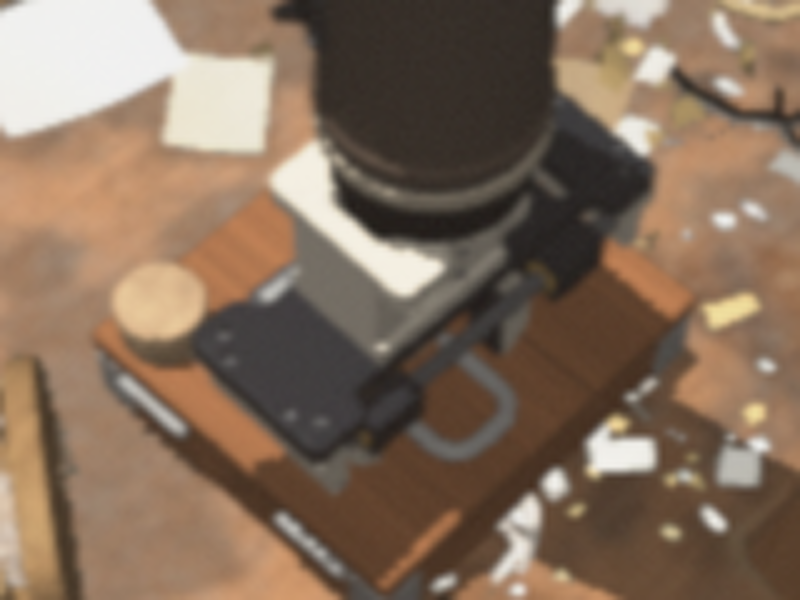

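The lock is open and in place, with the leg tip at (358,245). The jaws are around both legs. Grip at 60 N and lift slowly.

move_arm(
  steps="0 0 0 0 100;0 0 0 0 130;0 0 0 0 160;0 0 0 0 190;0 0 0 0 190;0 0 0 0 190;0 0 0 0 190",
  squeeze=60,
)

```text
clock: 11.82
position: [0.4757, 0.0534, 0.0607]
ee_rot: [1.464, 1.022, -1.464]
force: [-1.3, 0.3, 1.3]
width: 0.503
```

move_arm(
  steps="-0.002 0 0 0 190;-0.004 0 0 0 190;-0.006 0 0 0 190;-0.009 0 0 0 190;-0.012 0 0 0 190;-0.015 0 0 0 190;-0.015 0 0 0 190",
)

```text
clock: 12.4
position: [0.4761, 0.0534, 0.0763]
ee_rot: [1.464, 1.021, -1.463]
force: [-0.1, -0.0, -2.5]
width: 0.502
```

```bash
python3 lk.py 12
```

```text
12.4 [0.47607565 0.05341227 0.07633855] 46.158790082614864 [-1.26887311e-01 -8.86429394e-04 -2.50190248e+00] [0.12518312 0.26439189 0.0188881 ]
```

View pics/w12.png

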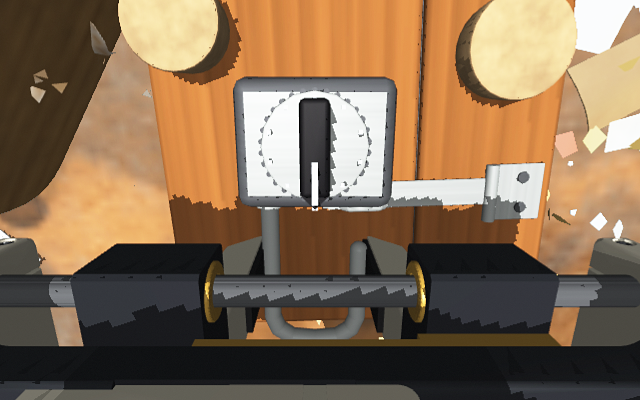

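View pics/s12.png

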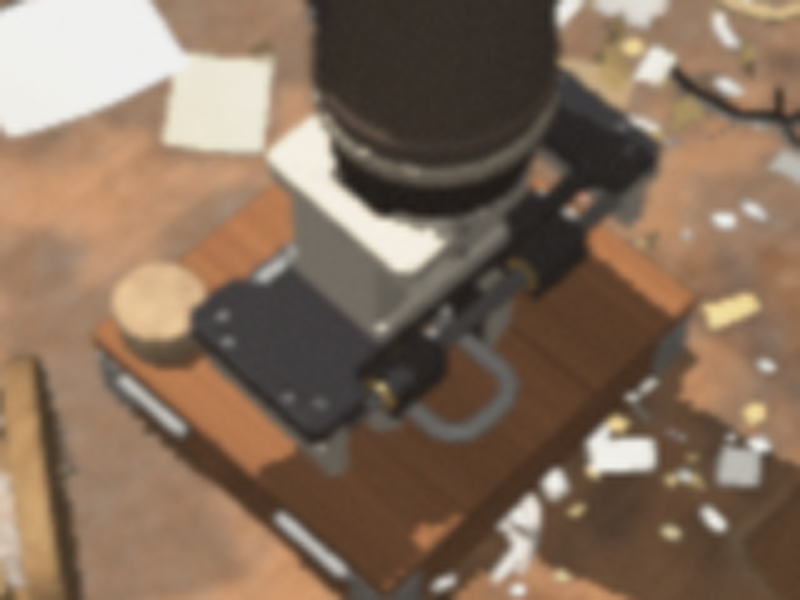

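The lock is hanging level (weight -2.5 N) and coming off the staple. Keep lifting.

move_arm(
  steps="-0.006 0 0 0 190;-0.014 0 0 0 190;-0.024 0 0 0 190;-0.036 0 0 0 190;-0.05 0 0 0 190;-0.066 0 0 0 190;-0.082 0 0 0 190;-0.096 0 0 0 190;-0.108 0 0 0 190;-0.116 0 0 0 190",
)

```text
clock: 13.38
position: [0.476, 0.0532, 0.1937]
ee_rot: [1.465, 1.021, -1.463]
force: [0.5, -0.1, -3.2]
width: 0.503
```

move_arm(
  steps="-0.01 0 0 0 190;-0.018 0 0 0 190;-0.023 0 0 0 190;-0.025 0 0 0 190;-0.025 0 0 0 190;-0.025 0 0 0 190;-0.025 0 0 0 190;-0.025 0 0 0 190",
)

```text
clock: 14.05
position: [0.4756, 0.0532, 0.2163]
ee_rot: [1.463, 1.022, -1.465]
force: [0.7, -0.1, -2.8]
width: 0.5
```

```bash
python3 lk.py 13
python3 - <<'E'
from h import *
o=arm.observe(); c=o['position']
d=load('wrist'); P,uv=cloud(d,180,0,450,280)
near=(np.hypot(P[:,0]-c[0],P[:,1]-c[1])<.13)&(P[:,2]>.17)
k=rect(P,uv,near&(uv[:,1]<205),'lock'); print(np.histogram(P[k,2],bins=np.arange(.15,.32,.005)))
d=load('scene'); cv2.imwrite('pics/s13f.png',d['img'])
print(abs(o['dq']).max(), o['joints'])
E
```

```text
14.05 [0.47556337 0.05319684 0.21625999] 46.005744597522195 [ 0.67639333 -0.14844754 -2.83264638] [ 0.09868054  0.22825678 -0.00775303]
lock 20341 ((530.0107421875, 33.454959869384766), (64.3135757446289, 50.44949722290039), 69.75787353515625) 0.24409087043298044
(array([   0,    0,    0,    0,    0,    0,    0,    0,    0,    0,    0,
          0,    0,    0,    0,    0,  746, 9785, 6326,  211,    0,    4,
       3066,  109,    0,    0,    0,    0,    0,    0,    0,    0,    0]), array([0.15 , 0.155, 0.16 , 0.165, 0.17 , 0.175, 0.18 , 0.185, 0.19 ,
       0.195, 0.2  , 0.205, 0.21 , 0.215, 0.22 , 0.225, 0.23 , 0.235,
       0.24 , 0.245, 0.25 , 0.255, 0.26 , 0.265, 0.27 , 0.275, 0.28 ,
       0.285, 0.29 , 0.295, 0.3  , 0.305, 0.31 , 0.315]))
0.0028366619435616124 [-0.7982594   0.22816867  0.70222638  1.97231926 -0.17405449  1.00128581
 -1.93755631]
```

View pics/w13.png

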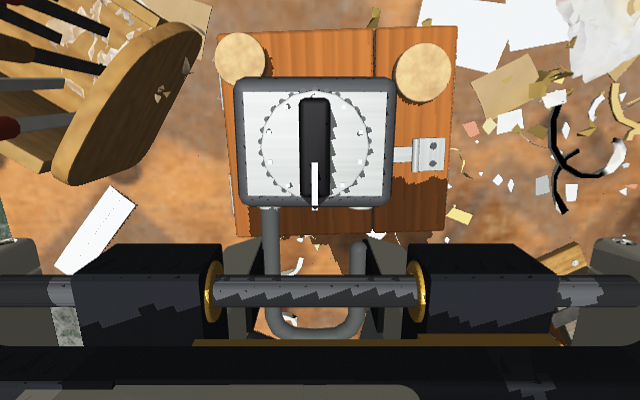

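View pics/s13f.png

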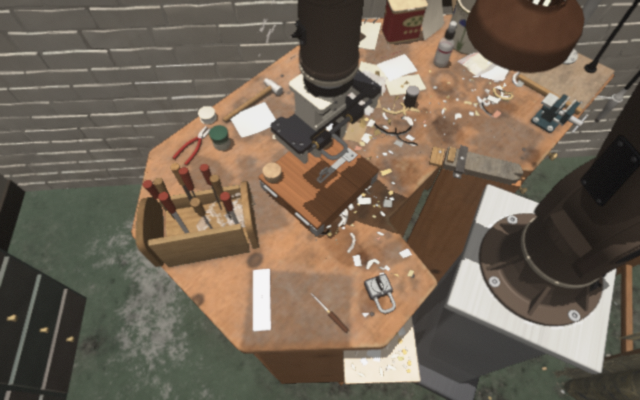

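The lock is level and its centre is about 17 cm above the lid. One check that the shackle is still fully open.

Run:
```python
from h import *
d=load('wrist'); crop(d,200,180,440,360,3.3,'w13c.png')
a=np.radians(-20.2); e=np.array([np.cos(a),np.sin(a)])
for z in (.2245,.2265):
  for uv in [(316,341),(316,325),(316,206),(358,241)]:
    p=onplane(d,*uv,z); print(z,uv,((p[:2]-[.530,.0335])@e).round(4))
P,uv=cloud(d,265,300,370,346); q=(P[:,:2]-[.530,.0335])@e; m=(P[:,2]>.21)&(P[:,2]<.24)
print(m.sum(), q[m].min() if m.any() else None, P[m,2].max() if m.any() else None)
```

```text
0.2245 (316, 341) -0.1001
0.2245 (316, 325) -0.0908
0.2245 (316, 206) -0.0293
0.2245 (358, 241) -0.0462
0.2265 (316, 341) -0.0986
0.2265 (316, 325) -0.0894
0.2265 (316, 206) -0.0287
0.2265 (358, 241) -0.0454
1717 -0.09443786661838523 0.23367283209441359
```

View pics/w13c.png

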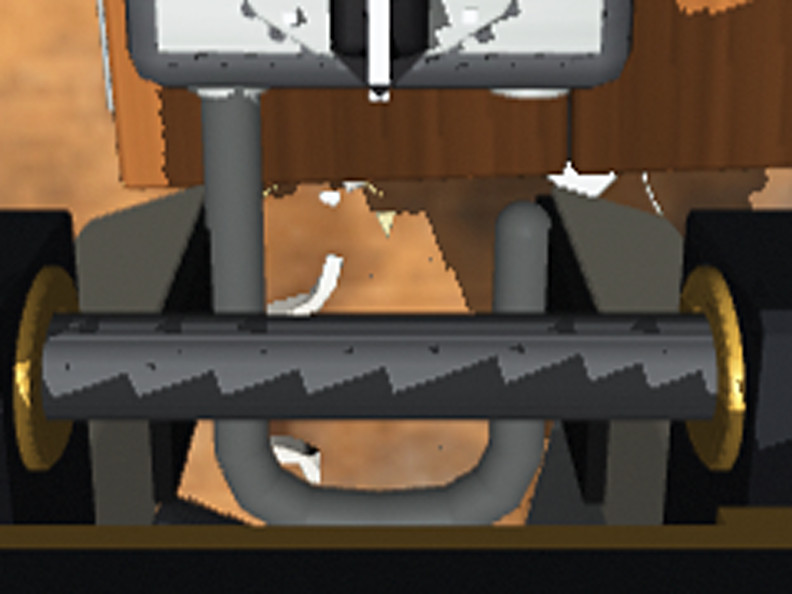

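The bow's outer edge is at about 98 mm, which is 72 + 26, so the shackle is fully open. Handing in.

```bash
python3 -c "
from cell import arm
print(arm.sign_off()); o=arm.observe(); print(o['clock'],o['position'],o['width'])"
```

```text
the job is handed in; nothing more can be done
None
the job is handed in; nothing more can be done
```

I opened the padlock, took it off the staple, and handed the job in with the arm holding it up by the open shackle. The simulated clock was at about 14 s.

- **Dial:** I turned it 180° clockwise (five clicks). In the wrist picture afterwards the nose was within about 1° of the index line.
- **Shackle:** I gripped both legs from above and pulled until the force rose and the tool stopped moving. I then regripped closer to the body before lifting straight up. The bow edge measured about 98 mm from the lock's centre, which matches the full 26 mm opening.
- **Final hold:** The lock hung level and still at 60 N grip, with its centre about 17 cm above the lid. The arm's joint speeds were close to zero.
- **Other things:** In the last pictures the corks, the scriber, the strip and the smaller padlock look undisturbed. I judged that by eye, and the flat cork only from the wrist picture, because the gripper hid it from the scene camera.
- **Disagreements:** While I turned the dial, the lock body twisted about 2–3° on the staple, and the vertical force on the tool rose to about 15 N. The force dropped back to zero when I let go of the dial. No check failed.

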